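Switch on the code reader and present a bottle over it

ROBOT

A 7-joint arm with a two-finger parallel gripper is mounted at the origin on the work surface; the furniture and walls round the work are solid. World frame = base frame: x ahead of the robot, y to its left, z up, the work surface at z = 0. Lengths are in m, angles in degrees, forces in N, time in s.
With the tool pointing down it reaches from about 0.4 to 0.9 m from the base axis. Payload 5.5 kg.
Tool frame: the origin (TCP) lies at the very end of the fingers, on their centre line; the grasp point (between the pads) lies 19 mm behind it (tcp_to_grasp is the distance from the TCP to the grasp point, in m); z points along the fingers, y is the direction in which the jaws open and shut (so a half turn about z gives the same grasp; the last joint's range is limited). The gripper opens to 85 mm and grips with 20 to 120 N. Pads are 22 mm wide; open, the fingers measure 114 mm over their backs; the gripper's body (76 mm by 85 mm) begins 54 mm behind the grasp point. The pads swing forward as they close: fully open they stand 13 mm farther back than shut.
Start: joints at [-57.685, 28.699, -24.465, 88.831, 12.651, 65.22, -12.049], TCP at [0.193, 0.621, 0.231] pointing down, gripper open.
Joint ranges: [-164.97, 164.97], [-17.58, 116.51], [-87.97, 89.64], [11.32, 138.91], [-80.73, 260.73], [10.89, 115.49], [-147.41, 147.41]. Speed limits (degrees/s): [147.25, 147.25, 180, 180, 180, 180, 180].

INTERFACE

Orientations are given as a 3x3 rotation matrix whose columns are the frame's x, y, z axes.
In Python, from cell import * gives the robot as it stands.
- The arm moves only by the tool drive_tool, never from a script. Its argument "series" is a list of rows, each an object of numbers: "x", "y", "z": the shift along the tool's x, y, z in m; "wx", "wy", "wz": the turn, a rotation vector about the tool's x, y, z in rad; "hand": the opening, from 0 (shut) to 1 (fully open). A call has 1 to 12 rows; each row shifts and turns the commanded pose from where the row before left it, along the tool's axes as they then stand; what a row does not reach is not made up. A row lasts 1/12 s, in which the tool goes at most 41.7 mm and 7.16 degrees, less where a joint would pass 70% of its speed; a pose out of reach is approached as far as the arm can. A call is refused whole if a number of a shift passes 0.0417 or a number of a turn 0.125, either way. A call with a gripper value outside its range is refused whole. The fingers move at their own pace and stop on an object; "newtons" is the grip in N (left out, the last holds). Time passes only in rows, so rows that do not move let the fingers close. It gives the time, the measured TCP pose, the force and the opening at its end, in the units of the state.
- state(): the state, without advancing time (a new reading comes with each control period).
- camera(name): name is "scene" or "top" or "wrist"; returns the picture (400x640x3 uint8, red, green, blue); there is no depth.
- camera_model(name): a dict with "fx", "fy", "cx", "cy" (pixels), "rvec" (rotation vector, rad) and "tvec" (3), from world to camera coordinates, as OpenCV has them. Camera axes: x right, y down, z forward; pixel columns grow to the right and rows downward; lengths in m; the calibration is good to about 2 mm. A picture is of the moment at which its call begins: read the wrist's pose just before it. camera_model takes no time and is no camera call; for the wrist camera it gives the pose at the moment of the call.
- close_job(): hands the job in, once; it reports no verdict.
The state is a dict: "time_s": time; "joints": joint angles; "qd": joint speeds; "joint_torque": joint torques, N m; "eef_pos": TCP position; "ee_rot": TCP orientation; "ft_force": force on the tool from outside, world axes, zero at the start; "wrist_torque": the same for the moment, N m; "finger_gap": opening from 0.0 (shut) to 1.0 (fully open).
Only numpy, scipy, OpenCV 4.12 (cv2) and the standard library are available. Lean on these libraries where they do the work, as an engineer would, in place of code of your own. Each camera call takes 0.05 s, during which the arm holds its last target. There are 200 camera calls.

TASK

Switch the code reader on by turning the red isolator handle clockwise from its white mark fully to the green mark. Then pick up the brown bottle, keep it upright, carry it over the tube rack without disturbing the rack, its tubes or the white bottle, and bring it down inside the reader's black collar so that its base hovers centred about a centimetre above the glass, never touching the reader. Finish there, still holding the bottle steady in the gripper: do not set it down or let go.

Things in the scene. Friction and masses are not known exactly. Their poses are not given: they have to be found in the camera images.
- brown_bottle: Brown bottle with black cap, round, 48 mm diameter, 95 mm tall, about 0.1 kg; grasp round the body (straight cylinder as far as contact goes). Loose, stands upright on the worktop. Origin: centre of its underside; z up.
- white_bottle: White bottle with red cap, 58 mm diameter, 113 mm tall, stands upright on the worktop near the brown one; bystander, leave alone. Origin: centre of its underside.
- blue_rack: Blue two-row tube rack, loose, bystander, standing between the bottles and the reader. 88 mm (its x) by 205 mm (its y) and 62 mm high; its y axis lies roughly along world x. Origin: centre of its underside. With its tubes it reaches 122 mm above the worktop.
- tube_a: Screw-cap tube with blue cap, 32 mm diameter, 117 mm tall, standing loose in the rack (base 4 mm above the worktop); bystander. Origin: centre of its bottom.
- tube_b: A second tube like tube_a, in another hole of the same rack; bystander.
- code_reader: Code reader, fixed: white box 100 x 100 mm, top at 34 mm, with a black round collar on it (outer diameter 96, inner 88 mm) whose rim is 58 mm above the worktop. Origin: centre of its underside.
- reader_glass (a point): Centre of the reader's round green glass (56 mm diameter, white dot in the middle), which lies inside the collar, 36 mm above the worktop and 22 mm below the collar's rim; z up.
- handle_grip (a point): Grip point of the red isolator handle, on its turning axis (vertical), 75 mm above the worktop. The handle is an upright bar 50 mm long (along this point's x axis, which points to the end with the white stripe), 13 mm wide (y) and topping out 87 mm above the worktop; its disc below the bar is 58 mm above the worktop, the grey box with yellow face plate (74 x 74 mm, fixed) 49 mm.
- isolator_handle (a joint): Angle of the isolator handle, rad: 0 = off (striped end at the white mark), 1.05 = on (striped end at the green mark, 60 degrees further clockwise seen from above). It turns stiffly (0.06 N m of friction) between hard stops at these two ends and stays where it is left; it starts within 0.1 rad of off.
Not all that is in view belongs to the job. What is shaped like the brown_bottle but purple is not meant.

How it is judged (in metres and radians):
On the way, in this order (a step that is already met when the one before it is completed fails the run):
1. the isolator handle has been turned fully on (at least 0.95 rad) (value of joint isolator_handle above 0.95 rad), for 0.2 s.
2. after that, the brown bottle is carried above the tube rack (its base over the rack's outline, higher than the rack's top) (x of brown_bottle in the frame of blue_rack between -0.044 and 0.044 m and y of brown_bottle in the frame of blue_rack between -0.102 and 0.102 m and z of brown_bottle in the frame of blue_rack above 0.06 m), for 0.05 s.
At the end, for the whole second after the job is handed in: The isolator handle is on (over 0.95 rad) and the gripper holds the brown bottle still (under 0.02 m/s) and upright (within 0.12 rad), its base centre within 10 mm of the glass's centre line and 3 to 20 mm above the glass, nothing but the fingers touching it (value of joint isolator_handle above 0.95 rad and horizontal distance between brown_bottle and reader_glass below 0.01 m and z of brown_bottle in the frame of reader_glass between 0.003 and 0.02 m and angle between brown_bottle's own z axis and vertical below 0.12 rad and linear speed of brown_bottle below 0.02 m/s and contact force between brown_bottle and the fingers above 1 N and contact force between brown_bottle and code_reader below 0.1 N); the arm keeps its last pose, push and grip.
It fails at once if the brown bottle touches the reader (over 0.5 N) (contact force between brown_bottle and code_reader above 0.5 N).
It fails at once if the brown bottle is tipped by more than 0.5 rad (angle between brown_bottle's own z axis and vertical above 0.5 rad).
It fails at once if the white bottle, the rack or a tube is moved by more than 20 mm or tipped by more than 0.3 rad (distance of any of white_bottle, blue_rack, tube_a, tube_b from where it was at the start of the episode above 0.02 m or angle between any of white_bottle, tube_a, tube_b's own z axis and vertical above 0.3 rad).
It also fails if it takes over 54 s, if anything falls off the work surface, if the arm or the gripper's body presses on something with over 40 N, if the wrist force passes 120 N, or if a joint passes its speed limit or range.

## Working session

There is one attempt and no reset: what is moved stays moved. The work goes in short steps, Python scripts to look and compute and a tool call to move; the robot and the scene stay as the last step left them, time stands still between calls to the robot, and variables do not carry over. Pictures are saved under pics/ and viewed, about 8 in all and at most 12, crops included, and the job is handed in when it is done.

Besides the shell and the picture viewer there is one more tool, called after "Request:" in YAML: its name, and indented under it one key for each argument. drive_tool: Moves the arm, as the interface text tells. Its arguments: {"type":"object","properties":{"series":{"type":"array"},"newtons":{"type":"number"}},"required":["series"]}

```bash
mkdir -p pics; ls
python3 - <<'E'
from cell import *
import cv2,numpy as np
s=state();print({k:np.round(v,3).tolist() for k,v in s.items()})
for n in ("scene","top","wrist"):
    m=camera_model(n);print(n,m)
ims=[camera(n) for n in ("scene","top","wrist")]
for n,i in zip(("scene","top","wrist"),ims): cv2.imwrite(f"pics/{n}0.png",i[:,:,::-1])
E
```

```text
pics
{'time_s': 0.0, 'joints': [-57.688, 28.756, -24.452, 88.894, 12.651, 65.219, -12.05], 'qd': [-0.046, 0.017, 0.037, 0.094, -0.023, -0.014, -0.032], 'joint_torque': [-0.0, -56.95, -5.816, -28.094, 0.011, 0.012, 0.0], 'eef_pos': [0.192, 0.62, 0.23], 'ee_rot': [[-0.955, 0.296, -0.001], [0.296, 0.955, -0.002], [0.0, -0.002, -1.0]], 'ft_force': [0.148, 0.083, 0.699], 'wrist_torque': [-0.013, -0.008, -0.037], 'finger_gap': 1.0}
scene {'fx': 489.5711458827948, 'fy': 489.5711458827948, 'cx': 323.9208662437208, 'cy': 197.23049427970452, 'rvec': array([ 2.13157291, -0.97830798,  0.44313446]), 'tvec': array([-0.40538185,  0.21728214,  0.86666597])}
top {'fx': 381.59645754645476, 'fy': 381.59645754645476, 'cx': 319.3488443602968, 'cy': 200.35074719574558, 'rvec': array([ 2.13130427, -2.1498558 ,  0.2006818 ]), 'tvec': array([-0.17138526,  0.47171067,  1.01523351])}
wrist {'fx': 291.56123241442964, 'fy': 291.56123241442964, 'cx': 317.940512925657, 'cy': 197.88662144348518, 'rvec': array([-2.3427738 , -1.72578086, -0.2362685 ]), 'tvec': array([-0.64843911, -0.03494917,  0.38005973])}
```

View pics/scene0.png

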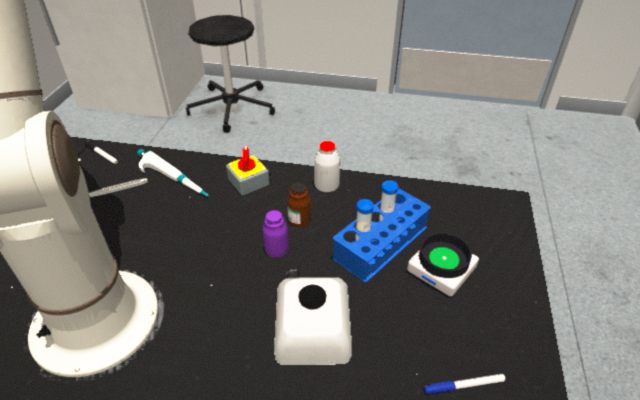

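View pics/top0.png

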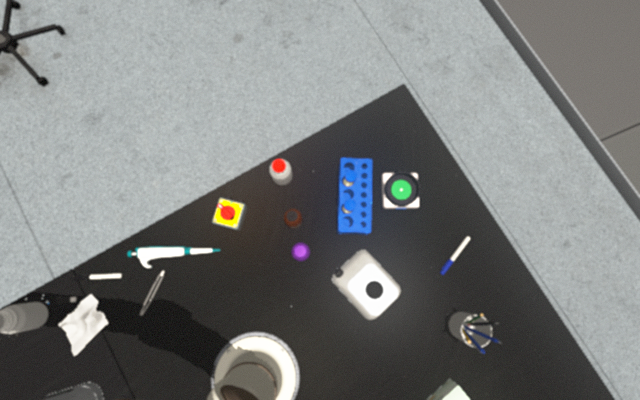

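The scene picture shows the isolator at (247,165), white bottle (327,165), brown (299,205), purple (276,233), rack (382,230) and reader (444,258). In the top picture the isolator is at (228,212), brown at (292,217), rack at (355,195) and glass at (401,189).

```bash
cat > h.py <<'E'
import cv2,numpy as np
def cam(m):
    R=cv2.Rodrigues(np.array(m["rvec"]))[0];return R,-R.T@np.array(m["tvec"])
def ray(m,u,v,z):
    R,c=cam(m);d=R.T@np.array([(u-m["cx"])/m["fx"],(v-m["cy"])/m["fy"],1]);return c+d*(z-c[2])/d[2]
def proj(m,p):
    K=np.array([[m["fx"],0,m["cx"]],[0,m["fy"],m["cy"]],[0,0,1.]])
    return cv2.projectPoints(np.array([p],float),np.array(m["rvec"]),np.array(m["tvec"]),K,None)[0].ravel()
def blobs(img,lo,hi,amin=15):
    h=cv2.cvtColor(img,cv2.COLOR_RGB2HSV);k=cv2.inRange(h,np.array(lo),np.array(hi))
    n,l,st,ce=cv2.connectedComponentsWithStats(k)
    return sorted([(int(st[i,4]),*np.round(ce[i],1),st[i,:4].tolist(),l==i) for i in range(1,n) if st[i,4]>=amin],key=lambda b:-b[0])
def tri(pts): # [(m,u,v)]
    A=np.zeros((3,3));b=np.zeros(3)
    for m,u,v in pts:
        c=cam(m)[1];d=ray(m,u,v,0)-c;d/=np.linalg.norm(d);P=np.eye(3)-np.outer(d,d);A+=P;b+=P@c
    return np.linalg.solve(A,b)
E
cat > a.py <<'E'
from cell import *
from h import *
C={'green':((45,120,80),(75,255,255)),'red':((0,180,120),(6,255,255)),'yellow':((22,150,150),(35,255,255)),'brown':((5,120,25),(16,255,150)),'blue':((100,150,80),(120,255,255)),'purple':((130,100,60),(150,255,255))}
Z={'green':.036,'red':.08,'yellow':.049,'brown':.07,'blue':.062,'purple':.09}
for n in ("scene","top"):
    im=cv2.imread(f"pics/{n}0.png")[:,:,::-1].copy();m=camera_model(n);print(n,cam(m)[1].round(3))
    for c,(lo,hi) in C.items():
        for b in blobs(im,lo,hi)[:4]: print(c,b[:4],ray(m,b[1],b[2],Z[c]).round(3))
E
python3 a.py
python3 - <<'E'
import cv2
a=cv2.imread('pics/top0.png')[140:260,200:430]
b=cv2.imread('pics/scene0.png')[135:300,220:490]
a=cv2.resize(a,(575,300),interpolation=cv2.INTER_CUBIC);b=cv2.resize(b,(491,300),interpolation=cv2.INTER_CUBIC)
import numpy as np
b=cv2.copyMakeBorder(b,0,0,0,84,0);cv2.imwrite('pics/c1.png',np.vstack([a,b]))
E
```

```text
scene [-0.118 -0.629  0.744]
green (526, np.float64(443.9), np.float64(257.7), [429, 247, 31, 22]) [ 0.501 -0.405  0.036]
red (209, np.float64(245.8), np.float64(160.9), [239, 148, 16, 22]) [0.423 0.055 0.08 ]
red (128, np.float64(327.0), np.float64(145.7), [320, 141, 15, 10]) [ 0.583 -0.043  0.08 ]
yellow (278, np.float64(246.4), np.float64(168.1), [228, 156, 37, 23]) [0.431 0.067 0.049]
brown (599, np.float64(300.1), np.float64(206.1), [287, 189, 24, 39]) [ 0.401 -0.127  0.07 ]
blue (4781, np.float64(380.9), np.float64(233.4), [333, 180, 98, 103]) [ 0.452 -0.29   0.062]
blue (273, np.float64(439.5), np.float64(387.2), [424, 381, 31, 13]) [ 0.256 -0.536  0.062]
blue (24, np.float64(428.5), np.float64(279.4), [423, 276, 12, 8]) [ 0.416 -0.419  0.062]
purple (1028, np.float64(275.0), np.float64(234.0), [262, 210, 27, 48]) [ 0.3   -0.158  0.09 ]
top [ 0.292 -0.156  1.083]
green (313, np.float64(400.8), np.float64(189.4), [391, 180, 21, 20]) [ 0.501 -0.405  0.036]
red (134, np.float64(227.1), np.float64(212.4), [221, 207, 13, 12]) [0.433 0.069 0.08 ]
red (125, np.float64(278.4), np.float64(165.1), [273, 159, 12, 13]) [ 0.561 -0.065  0.08 ]
yellow (294, np.float64(228.2), np.float64(213.3), [215, 200, 26, 26]) [0.435 0.073 0.049]
brown (130, np.float64(292.5), np.float64(219.1), [284, 209, 17, 18]) [ 0.415 -0.103  0.07 ]
blue (2469, np.float64(355.3), np.float64(195.5), [337, 157, 36, 77]) [ 0.479 -0.273  0.062]
blue (76, np.float64(446.0), np.float64(266.6), [441, 260, 12, 15]) [ 0.286 -0.509  0.062]
purple (282, np.float64(300.2), np.float64(251.3), [291, 242, 19, 19]) [ 0.329 -0.124  0.09 ]
```

View pics/c1.png

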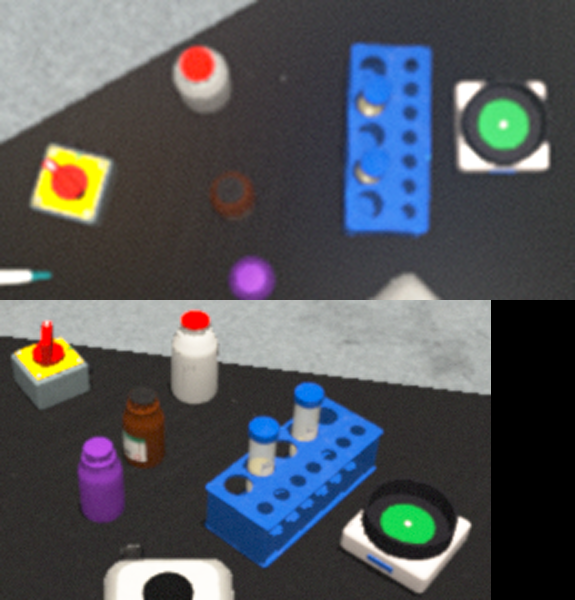

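Both views agree on the glass at (0.501, -0.405), and the handle's stripe points to the upper left in the top view. Next I get the wrist camera's offset and the first estimates of bar angle and brown bottle.

```bash
cat >> h.py <<'E'
def plan(s,goal,yaw=None):
    """whole shift in present tool axes, and wz (deg), to reach world goal with tool x at azimuth yaw (deg)"""
    R=np.array(s["ee_rot"]);d=R.T@(np.array(goal)-np.array(s["eef_pos"]));a=np.degrees(np.arctan2(R[1,0],R[0,0]))
    return d.round(4), None if yaw is None else round((a-yaw+180)%360-180,2)
E
python3 - <<'E'
from cell import *
from h import *
s=state();m=camera_model("wrist");R=np.array(s["ee_rot"])
Rc,c=cam(m);print("cam off tool",(R.T@(c-s["eef_pos"])).round(4),"axes",(R.T@Rc.T).round(3))
t=camera_model("top");sc=camera_model("scene")
a=ray(t,227.5,212.5,.075);b=ray(t,219.2,205.2,.085);print(a,b,np.degrees(np.arctan2(*(b-a)[1::-1])))
print("brown cap",ray(t,293.8,216.8,.09), ray(sc,220+145/1.82,135+95/1.82,.095))
print("rack mid top",ray(t,355.5,195.5,.062))
for p in ((350,176),(349,204.5)): print(ray(t,*p,.121))
print(plan(s,[.433,.071,.23],45))
E
```

```text
cam off tool [ 0.0692 -0.0004 -0.1438] axes [[-0.001 -0.962 -0.271]
 [ 1.    -0.001 -0.   ]
 [-0.    -0.271  0.962]]
[0.43351758 0.06938889 0.075     ] [0.45170839 0.08953833 0.085     ] 47.924448040599785
brown cap [ 0.41869926 -0.10724008  0.09      ] [ 0.42267451 -0.1065277   0.095     ]
rack mid top [ 0.47940645 -0.2737656   0.062     ]
[ 0.52001175 -0.25405923  0.121     ]
[ 0.44528844 -0.24972965  0.121     ]
(array([-0.3925, -0.4534,  0.0011]), np.float64(117.77))
```

Request:
drive_tool:
  series:
    - {"x": -0.026, "y": -0.03}
    - {"x": -0.026, "y": -0.03}
    - {"x": -0.026, "y": -0.03}
    - {"x": -0.026, "y": -0.03}
    - {"x": -0.026, "y": -0.03}
    - {"x": -0.026, "y": -0.03}
    - {"x": -0.026, "y": -0.03}
    - {"x": -0.026, "y": -0.03}
    - {"x": -0.026, "y": -0.03}
    - {"x": -0.026, "y": -0.03}
    - {"x": -0.026, "y": -0.03}
    - {"x": -0.026, "y": -0.03}

```text
schema error: expected keys x, y, z, wx, wy, wz, hand
```

Request:
drive_tool:
  series:
    - {"x": -0.026, "y": -0.03}
    - {"x": -0.026, "y": -0.03}
    - {"x": -0.026, "y": -0.03}
    - {"wz": 0.12}
    - {"wz": 0.12}
    - {"wz": 0.12}
    - {"wz": 0.12}
    - {"wz": 0.12}
    - {"wz": 0.12}
    - {"wz": 0.12}
    - {"wz": 0.12}
    - {"wz": 0.12}

```text
schema error: expected keys x, y, z, wx, wy, wz, hand
```

Request:
drive_tool:
  series:
    - {"wz": 0.12}
    - {"wz": 0.12}
    - {"wz": 0.12}
    - {"wz": 0.12}
    - {"wz": 0.12}
    - {"wz": 0.12}
    - {"wz": 0.12}
    - {"wz": 0.12}
    - {}
    - {}

```text
schema error: expected keys x, y, z, wx, wy, wz, hand
```

Run:
```python
from cell import *
from h import *
s=state();m=camera_model("wrist");im=camera("wrist");cv2.imwrite("pics/w1.png",im[:,:,::-1])
print(s["time_s"],np.round(s["eef_pos"],4),np.round(s["ee_rot"],3).tolist(),np.round(s["joints"],1),m)
print(plan(s,[.4335,.0695,.2],47))
for n,lo,hi,z in (("yellow",(22,120,120),(35,255,255),.049),("red",(0,150,100),(8,255,255),.08)):
    for b in blobs(im,lo,hi,60)[:3]:
        print(n,b[:4],ray(m,b[1],b[2],z).round(4))
np.save("m1.npy",m,allow_pickle=True)
```

```text
0.15 [0.1924 0.6203 0.2304] [[-0.955, 0.296, -0.001], [0.296, 0.955, -0.001], [0.0, -0.002, -1.0]] [-57.7  28.7 -24.5  88.9  12.7  65.2 -12. ] {'fx': 291.56123241442964, 'fy': 291.56123241442964, 'cx': 317.940512925657, 'cy': 197.88662144348518, 'rvec': array([-2.34301185, -1.72582806, -0.23680672]), 'tvec': array([-0.64870853, -0.03491121,  0.38001705])}
(array([-0.3934, -0.4546,  0.0311]), np.float64(115.77))
```

View pics/w1.png

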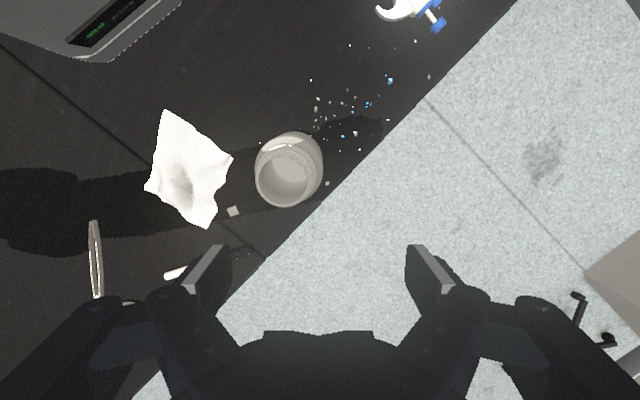

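The rows need all seven keys, so the arm did not move. This wrist picture still shows the start pose, with the fingers at (205,270) and (430,270). I'll send the moves again with every key.

Request:
drive_tool:
  series:
    - {"x": -0.026, "y": -0.03, "z": 0, "wx": 0, "wy": 0, "wz": 0, "hand": 1}
    - {"x": -0.026, "y": -0.03, "z": 0, "wx": 0, "wy": 0, "wz": 0, "hand": 1}
    - {"x": -0.026, "y": -0.03, "z": 0, "wx": 0, "wy": 0, "wz": 0, "hand": 1}
    - {"x": -0.026, "y": -0.03, "z": 0, "wx": 0, "wy": 0, "wz": 0, "hand": 1}
    - {"x": -0.026, "y": -0.03, "z": 0, "wx": 0, "wy": 0, "wz": 0, "hand": 1}
    - {"x": -0.026, "y": -0.03, "z": 0, "wx": 0, "wy": 0, "wz": 0, "hand": 1}
    - {"x": -0.026, "y": -0.03, "z": 0, "wx": 0, "wy": 0, "wz": 0, "hand": 1}
    - {"x": -0.026, "y": -0.03, "z": 0, "wx": 0, "wy": 0, "wz": 0, "hand": 1}
    - {"x": -0.026, "y": -0.03, "z": 0, "wx": 0, "wy": 0, "wz": 0, "hand": 1}
    - {"x": -0.026, "y": -0.03, "z": 0, "wx": 0, "wy": 0, "wz": 0, "hand": 1}
    - {"x": -0.026, "y": -0.03, "z": 0, "wx": 0, "wy": 0, "wz": 0, "hand": 1}
    - {"x": -0.026, "y": -0.03, "z": 0, "wx": 0, "wy": 0, "wz": 0, "hand": 1}

```text
time_s: 1.2
eef_pos: [0.3842, 0.1827, 0.2315]
ee_rot: [[-0.955, 0.296, 0.001], [0.296, 0.955, 0.0], [-0.0, 0.0, -1.0]]
ft_force: [1.6, 0.2, -0.2]
finger_gap: 0.998
```

Request:
drive_tool:
  series:
    - {"x": -0.02, "y": -0.025, "z": 0, "wx": 0, "wy": 0, "wz": 0, "hand": 1}
    - {"x": -0.02, "y": -0.025, "z": 0, "wx": 0, "wy": 0, "wz": 0, "hand": 1}
    - {"x": -0.02, "y": -0.025, "z": 0, "wx": 0, "wy": 0, "wz": 0, "hand": 1}
    - {"x": -0.02, "y": -0.02, "z": 0, "wx": 0, "wy": 0, "wz": 0, "hand": 1}
    - {"x": 0, "y": 0, "z": 0, "wx": 0, "wy": 0, "wz": 0.12, "hand": 1}
    - {"x": 0, "y": 0, "z": 0, "wx": 0, "wy": 0, "wz": 0.12, "hand": 1}
    - {"x": 0, "y": 0, "z": 0, "wx": 0, "wy": 0, "wz": 0.12, "hand": 1}
    - {"x": 0, "y": 0, "z": 0, "wx": 0, "wy": 0, "wz": 0.12, "hand": 1}
    - {"x": 0, "y": 0, "z": 0, "wx": 0, "wy": 0, "wz": 0.12, "hand": 1}
    - {"x": 0, "y": 0, "z": 0, "wx": 0, "wy": 0, "wz": 0.12, "hand": 1}
    - {"x": 0, "y": 0, "z": 0, "wx": 0, "wy": 0, "wz": 0.12, "hand": 1}
    - {"x": 0, "y": 0, "z": 0, "wx": 0, "wy": 0, "wz": 0.12, "hand": 1}

```text
time_s: 2.2
eef_pos: [0.432, 0.0702, 0.2312]
ee_rot: [[-0.3, 0.954, -0.0], [0.954, 0.3, 0.0], [0.0, -0.0, -1.0]]
ft_force: [-0.6, 0.1, -0.4]
finger_gap: 1.0
```

Request:
drive_tool:
  series:
    - {"x": 0, "y": 0, "z": 0, "wx": 0, "wy": 0, "wz": 0.12, "hand": 1}
    - {"x": 0, "y": 0, "z": 0, "wx": 0, "wy": 0, "wz": 0.12, "hand": 1}
    - {"x": 0, "y": 0, "z": 0, "wx": 0, "wy": 0, "wz": 0.12, "hand": 1}
    - {"x": 0, "y": 0, "z": 0, "wx": 0, "wy": 0, "wz": 0.12, "hand": 1}
    - {"x": 0, "y": 0, "z": 0, "wx": 0, "wy": 0, "wz": 0.12, "hand": 1}
    - {"x": 0, "y": 0, "z": 0, "wx": 0, "wy": 0, "wz": 0.12, "hand": 1}
    - {"x": 0, "y": 0, "z": 0, "wx": 0, "wy": 0, "wz": 0.12, "hand": 1}
    - {"x": 0, "y": 0, "z": 0, "wx": 0, "wy": 0, "wz": 0.12, "hand": 1}
    - {"x": 0, "y": 0, "z": 0, "wx": 0, "wy": 0, "wz": 0, "hand": 1}
    - {"x": 0, "y": 0, "z": 0, "wx": 0, "wy": 0, "wz": 0, "hand": 1}

```text
time_s: 3.03
eef_pos: [0.432, 0.0702, 0.2312]
ee_rot: [[0.602, 0.798, -0.0], [0.798, -0.602, 0.0], [-0.0, -0.0, -1.0]]
ft_force: [0.8, -0.6, 0.1]
finger_gap: 0.998
```

```bash
cat > look.py <<'E'
import sys
from cell import *
from h import *
s=state();m=camera_model("wrist");im=camera("wrist");cv2.imwrite(f"pics/{sys.argv[1]}.png",im[:,:,::-1])
print(s["time_s"],np.round(s["eef_pos"],4),np.round(s["ee_rot"],3).tolist(),np.round(s["joints"],1),"gap",s["finger_gap"],"F",np.round(s["ft_force"],1))
E
cat > lk1.py <<'E'
from look import *
print(plan(s,[.4335,.0695,.2],47))
for n,lo,hi,z in (("yellow",(22,120,120),(35,255,255),.049),("red",(0,150,100),(8,255,255),.08)):
    for b in blobs(im,lo,hi,60)[:3]:
        print(n,b[:4],ray(m,b[1],b[2],z).round(4))
E
python3 lk1.py w2
```

```text
3.0333 [0.432  0.0702 0.2312] [[0.602, 0.798, -0.0], [0.798, -0.602, 0.0], [-0.0, -0.0, -1.0]] [-14.3   5.    1.6 118.5  -0.2  56.5 -49.6] gap 0.9977273551813053 F [ 0.8 -0.6  0.1]
(array([0.0003, 0.0016, 0.0312]), np.float64(5.98))
yellow (1700, np.float64(318.1), np.float64(169.2), [282, 136, 72, 70]) [0.4379 0.0783 0.049 ]
red (1146, np.float64(318.2), np.float64(175.4), [301, 152, 36, 50]) [0.4374 0.0775 0.08  ]
red (1136, np.float64(502.4), np.float64(230.3), [483, 213, 40, 36]) [ 0.5605 -0.0913  0.08  ]
```

View pics/w2.png

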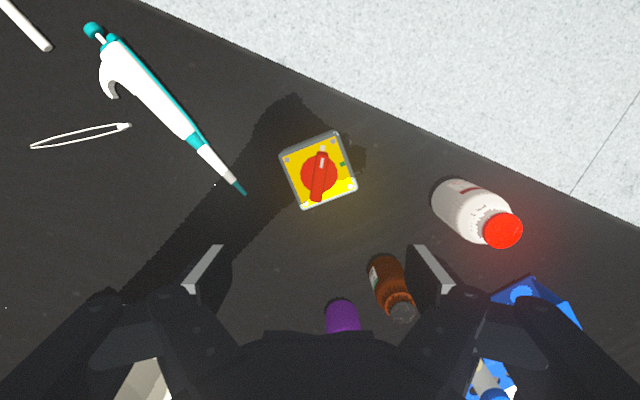

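The wrist view shows the isolator at (318,170). Its bar runs from (316,200) to the striped end at (322,151), and the green mark is at (343,163). The brown bottle is at (390,285).

Run:
```python
from cell import *
from h import *
m=camera_model("wrist");s=state()
im=cv2.imread("pics/w2.png")[:,:,::-1].copy()
h=cv2.cvtColor(im,cv2.COLOR_RGB2HSV)
k=cv2.inRange(h,(22,80,80),(35,255,255))|cv2.inRange(h,(0,150,80),(8,255,255));k[:,400:]=0;k[230:]=0
c=max(cv2.findContours(k,0,2)[0],key=cv2.contourArea);r=cv2.minAreaRect(c);print(r)
q=np.array([ray(m,*p,.049) for p in cv2.boxPoints(r)]);print(q.round(4),q.mean(0),np.linalg.norm(np.diff(q,axis=0),axis=1))
k=cv2.inRange(h,(0,150,80),(8,255,255));k[:,400:]=0;k[230:]=0
for z in (.058,.087):
  a=ray(m,316.5,200,z);b=ray(m,322.5,147,z);print(z,a,b,(a+b)/2,np.linalg.norm(a-b),np.degrees(np.arctan2(*(b-a)[1::-1])))
print("green az",[np.degrees(np.arctan2(*(ray(m,343,163,.049)-q.mean(0))[1::-1]))])
o=cv2.resize(im[125:215,270:370],(600,540),interpolation=cv2.INTER_CUBIC)
cv2.imwrite("pics/c2.png",o[:,:,::-1])
```

```text
((318.4137878417969, 172.0344696044922), (56.45137405395508, 57.93693542480469), 68.19859313964844)
[[0.4134 0.1146 0.049 ]
 [0.4753 0.0974 0.049 ]
 [0.4597 0.0352 0.049 ]
 [0.3943 0.0519 0.049 ]] [0.43567108 0.07476367 0.049     ] [0.0642094  0.06415238 0.06748891]
0.058 [0.41617569 0.05248952 0.058     ] [0.4572015  0.09599049 0.058     ] [0.43668859 0.07424001 0.058     ] 0.0597950779973947 46.677288399778156
0.087 [0.42139592 0.05912235 0.087     ] [0.45866861 0.09864377 0.087     ] [0.44003227 0.07888306 0.087     ] 0.05432490670752256 46.677288399778156
green az [np.float64(-15.036413946034587)]
```

View pics/c2.png

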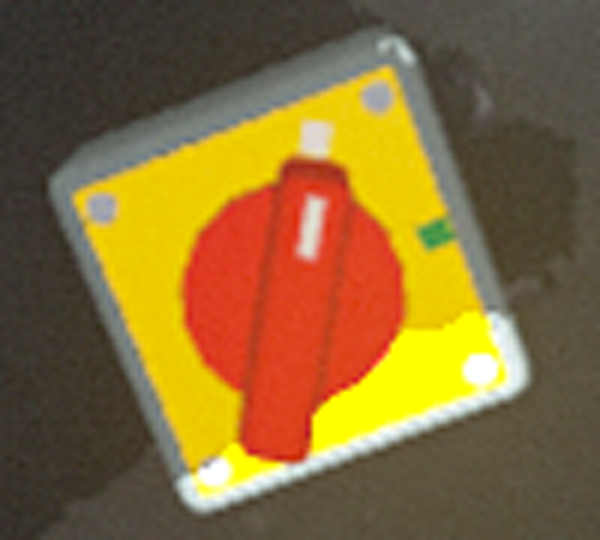

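Run:
```python
from cell import *
from h import *
m=camera_model("wrist");s=state()
f=lambda u,v,z:ray(m,270+u/6,125+v/6,z)
a=f(276,458,.087);b=f(316,178,.087);print(a,b,(a+b)/2,np.linalg.norm(a-b),np.degrees(np.arctan2(*(b-a)[1::-1])))
print("disc",f(294,290,.058),np.linalg.norm(f(183,290,.058)-f(405,290,.058)))
q=np.array([f(*p,.049) for p in ((75,195),(395,68),(505,375),(195,500))]);print("plate",q.round(4),q.mean(0))
print("white",f(316,140,.049),"green",f(437,234,.049))
```

```text
[0.42012154 0.05829198 0.087     ] [0.45431852 0.09255448 0.087     ] [0.43722003 0.07542323 0.087     ] 0.048408178083903124 45.05483523202271
disc [0.43687622 0.07526859 0.058     ] 0.04083617669192238
plate [[0.4141 0.1128 0.049 ]
 [0.4754 0.0956 0.049 ]
 [0.4582 0.0363 0.049 ]
 [0.3953 0.0522 0.049 ]] [0.43572434 0.07422945 0.049     ]
white [0.4560167  0.09388342 0.049     ] green [0.46365968 0.06622185 0.049     ]
```

The axis at (0.437, 0.075), the bar length of 48 mm and the bar angle of 45° are all consistent. I'll go down with the tool x axis along the bar.

Request:
drive_tool:
  series:
    - {"x": 0.007, "y": 0.001, "z": 0.015, "wx": 0, "wy": 0, "wz": 0.07, "hand": 1}
    - {"x": 0, "y": 0, "z": 0.02, "wx": 0, "wy": 0, "wz": 0.07, "hand": 1}
    - {"x": 0, "y": 0, "z": 0.03, "wx": 0, "wy": 0, "wz": 0, "hand": 0.7}
    - {"x": 0, "y": 0, "z": 0.03, "wx": 0, "wy": 0, "wz": 0, "hand": 0.6}
    - {"x": 0, "y": 0, "z": 0.025, "wx": 0, "wy": 0, "wz": 0, "hand": 0.6}
    - {"x": 0, "y": 0, "z": 0.02, "wx": 0, "wy": 0, "wz": 0, "hand": 0.6}
    - {"x": 0, "y": 0, "z": 0.015, "wx": 0, "wy": 0, "wz": 0, "hand": 0.6}
    - {"x": 0, "y": 0, "z": 0.009, "wx": 0, "wy": 0, "wz": 0, "hand": 0.6}
    - {"x": 0, "y": 0, "z": 0.005, "wx": 0, "wy": 0, "wz": 0, "hand": 0.6}
    - {"x": 0, "y": 0, "z": 0, "wx": 0, "wy": 0, "wz": 0, "hand": 0.6}
    - {"x": 0, "y": 0, "z": 0, "wx": 0, "wy": 0, "wz": 0, "hand": 0.6}
  newtons: 40

```text
time_s: 4.0
eef_pos: [0.4376, 0.0752, 0.0627]
ee_rot: [[0.71, 0.704, 0.001], [0.704, -0.71, 0.0], [0.001, 0.0, -1.0]]
ft_force: [1.2, 0.1, 0.6]
finger_gap: 0.602
```

Request:
drive_tool:
  series:
    - {"x": 0, "y": 0, "z": 0, "wx": 0, "wy": 0, "wz": 0, "hand": 0.4}
    - {"x": 0, "y": 0, "z": 0, "wx": 0, "wy": 0, "wz": 0, "hand": 0}
    - {"x": 0, "y": 0, "z": 0, "wx": 0, "wy": 0, "wz": 0, "hand": 0}
    - {"x": 0, "y": 0, "z": 0, "wx": 0, "wy": 0, "wz": 0, "hand": 0}
    - {"x": 0, "y": 0, "z": 0, "wx": 0, "wy": 0, "wz": 0, "hand": 0}
    - {"x": 0, "y": 0, "z": 0, "wx": 0, "wy": 0, "wz": 0, "hand": 0}
    - {"x": 0, "y": 0, "z": 0, "wx": 0, "wy": 0, "wz": 0, "hand": 0}
  newtons: 40

```text
time_s: 4.58
eef_pos: [0.4373, 0.0757, 0.0632]
ee_rot: [[0.71, 0.704, 0.001], [0.704, -0.71, 0.001], [0.001, -0.0, -1.0]]
ft_force: [-2.7, 1.0, 6.4]
finger_gap: 0.143
```

Request:
drive_tool:
  series:
    - {"x": 0, "y": 0, "z": 0, "wx": 0, "wy": 0, "wz": 0.1, "hand": 0}
    - {"x": 0, "y": 0, "z": 0, "wx": 0, "wy": 0, "wz": 0.12, "hand": 0}
    - {"x": 0, "y": 0, "z": 0, "wx": 0, "wy": 0, "wz": 0.12, "hand": 0}
    - {"x": 0, "y": 0, "z": 0, "wx": 0, "wy": 0, "wz": 0.12, "hand": 0}
    - {"x": 0, "y": 0, "z": 0, "wx": 0, "wy": 0, "wz": 0.12, "hand": 0}
    - {"x": 0, "y": 0, "z": 0, "wx": 0, "wy": 0, "wz": 0.12, "hand": 0}
    - {"x": 0, "y": 0, "z": 0, "wx": 0, "wy": 0, "wz": 0.12, "hand": 0}
    - {"x": 0, "y": 0, "z": 0, "wx": 0, "wy": 0, "wz": 0.12, "hand": 0}
    - {"x": 0, "y": 0, "z": 0, "wx": 0, "wy": 0, "wz": 0.08, "hand": 0}
    - {"x": 0, "y": 0, "z": 0, "wx": 0, "wy": 0, "wz": 0.04, "hand": 0}
    - {"x": 0, "y": 0, "z": 0, "wx": 0, "wy": 0, "wz": 0, "hand": 0}
    - {"x": 0, "y": 0, "z": 0, "wx": 0, "wy": 0, "wz": 0, "hand": 0}

```text
time_s: 5.58
eef_pos: [0.4375, 0.0747, 0.0632]
ee_rot: [[0.962, -0.275, 0.001], [-0.275, -0.962, -0.0], [0.001, -0.0, -1.0]]
ft_force: [-2.6, -2.4, 7.8]
finger_gap: 0.145
```

Run:
```python
from cell import *
import numpy as np
s=state();print({k:np.round(v,3).tolist() for k,v in s.items()});R=np.array(s["ee_rot"]);print(np.degrees(np.arctan2(R[1,0],R[0,0])))
```

```text
{'time_s': 5.583, 'joints': [-27.381, 22.239, 16.489, 125.822, -11.265, 33.24, -108.55], 'qd': [0.217, -0.081, -0.289, -0.061, -0.005, 0.041, 0.299], 'joint_torque': [-0.697, -37.38, 2.23, -16.962, -0.725, -0.751, -0.348], 'eef_pos': [0.437, 0.075, 0.063], 'ee_rot': [[0.962, -0.275, 0.001], [-0.275, -0.962, -0.0], [0.001, -0.0, -1.0]], 'ft_force': [-2.636, -2.362, 7.813], 'wrist_torque': [-0.582, 0.49, 0.275], 'finger_gap': 0.145}
-15.94597329405875
```

The gap and the 1.06 rad turn fit. The 0.28 N m wrist torque, well above the friction, suggests the handle is at its stop. I'll release, lift, and go over the brown bottle.

Request:
drive_tool:
  series:
    - {"x": 0, "y": 0, "z": 0, "wx": 0, "wy": 0, "wz": 0, "hand": 0.5}
    - {"x": 0, "y": 0, "z": 0, "wx": 0, "wy": 0, "wz": 0, "hand": 0.6}
    - {"x": 0, "y": 0, "z": 0, "wx": 0, "wy": 0, "wz": 0, "hand": 0.6}
    - {"x": 0, "y": 0, "z": 0, "wx": 0, "wy": 0, "wz": 0, "hand": 0.6}
    - {"x": 0, "y": 0, "z": -0.01, "wx": 0, "wy": 0, "wz": 0, "hand": 0.6}
    - {"x": 0, "y": 0, "z": -0.02, "wx": 0, "wy": 0, "wz": 0, "hand": 0.6}
    - {"x": 0, "y": 0, "z": -0.03, "wx": 0, "wy": 0, "wz": 0, "hand": 0.6}
    - {"x": 0, "y": 0, "z": -0.03, "wx": 0, "wy": 0, "wz": 0, "hand": 0.6}
    - {"x": 0, "y": 0, "z": -0.03, "wx": 0, "wy": 0, "wz": 0, "hand": 0.8}
    - {"x": 0, "y": 0, "z": -0.03, "wx": 0, "wy": 0, "wz": 0, "hand": 1}
    - {"x": 0, "y": 0, "z": -0.02, "wx": 0, "wy": 0, "wz": 0, "hand": 1}

```text
time_s: 6.5
eef_pos: [0.4381, 0.075, 0.2358]
ee_rot: [[0.961, -0.276, 0.003], [-0.276, -0.961, 0.001], [0.003, -0.002, -1.0]]
ft_force: [0.5, 0.8, 0.4]
finger_gap: 0.986
```

Request:
drive_tool:
  series:
    - {"x": 0.004, "y": 0.02, "z": 0, "wx": 0, "wy": 0, "wz": 0, "hand": 1}
    - {"x": 0.004, "y": 0.02, "z": 0, "wx": 0, "wy": 0, "wz": 0, "hand": 1}
    - {"x": 0.004, "y": 0.02, "z": 0, "wx": 0, "wy": 0, "wz": 0, "hand": 1}
    - {"x": 0.004, "y": 0.02, "z": 0, "wx": 0, "wy": 0, "wz": 0, "hand": 1}
    - {"x": 0.004, "y": 0.02, "z": 0, "wx": 0, "wy": 0, "wz": 0, "hand": 1}
    - {"x": 0.004, "y": 0.02, "z": 0, "wx": 0, "wy": 0, "wz": 0, "hand": 1}
    - {"x": 0.004, "y": 0.02, "z": 0, "wx": 0, "wy": 0, "wz": 0, "hand": 1}
    - {"x": 0.004, "y": 0.02, "z": 0, "wx": 0, "wy": 0, "wz": 0, "hand": 1}
    - {"x": 0.002, "y": 0.02, "z": 0, "wx": 0, "wy": 0, "wz": 0, "hand": 1}
    - {"x": 0, "y": 0, "z": 0, "wx": 0, "wy": 0, "wz": 0, "hand": 1}
    - {"x": 0, "y": 0, "z": 0, "wx": 0, "wy": 0, "wz": 0, "hand": 1}

```text
time_s: 7.42
eef_pos: [0.4199, -0.1082, 0.2328]
ee_rot: [[0.96, -0.279, 0.0], [-0.279, -0.96, 0.0], [0.0, -0.0, -1.0]]
ft_force: [-0.6, 0.4, -0.5]
finger_gap: 1.005
```

```bash
python3 look.py w3
python3 - <<'E'
from h import *
from cell import *
np.save("m3.npy",camera_model("wrist"))
E
```

```text
7.4167 [ 0.4199 -0.1082  0.2328] [[0.96, -0.279, 0.0], [-0.279, -0.96, 0.0], [0.0, -0.0, -1.0]] [-18.4   4.4  30.9 119.7  -2.7  56.6 -92.2] gap 1.0046285311853287 F [-0.6  0.4 -0.5]
```

View pics/w3.png

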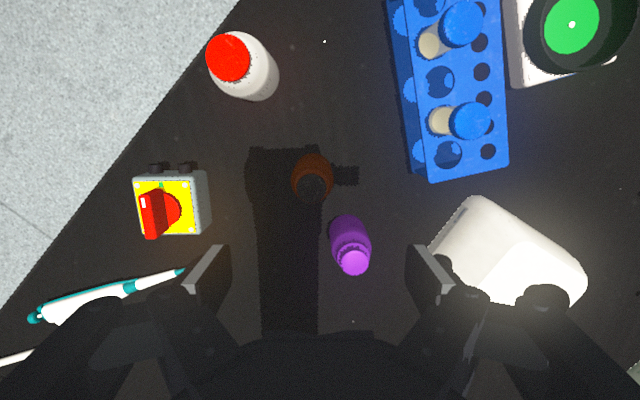

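The handle's bar now lies vertical in the image at (150,215), pointing to the green mark at (162,186), so it is on. The brown cap is at (313,187), the purple bottle at (352,245) and the glass dot at (571,24).

Run:
```python
from h import *
from cell import *
m=np.load("m3.npy",allow_pickle=True).item();s=state()
im=cv2.imread("pics/w3.png")[:,:,::-1].copy()
b=[x for x in blobs(im,(3,100,30),(16,255,255),60) if abs(x[1]-313)<40 and abs(x[2]-175)<40];print([x[:4] for x in b])
print("cap",ray(m,313,187.5,.093))
# body sides at mid: silhouette
x0,y0,w,h=b[0][3]
for z in (.0,.07,.075): print(z,ray(m,x0,175,z),ray(m,x0+w,175,z))
print("far base edge",ray(m,313,y0,0), ray(m,313,y0,.07))
print("dot",ray(m,571.5,24.5,.036))
P=[s["eef_pos"][:2]]
for c in ([.42,-.107,0],[.42,-.107,.095]): print(proj(m,c))
cv2.imwrite("pics/c3.png",cv2.resize(im[140:220,270:370],(700,560),interpolation=cv2.INTER_CUBIC)[:,:,::-1])
```

```text
[(993, np.float64(312.4), np.float64(170.7), [290, 153, 44, 48])]
cap [ 0.42064368 -0.10240147  0.093     ]
0.0 [ 0.42374588 -0.07020579  0.        ] [ 0.40775078 -0.125706    0.        ]
0.07 [ 0.43533155 -0.08069047  0.07      ] [ 0.42231102 -0.12586943  0.07      ]
0.075 [ 0.4361591  -0.08143938  0.075     ] [ 0.42335104 -0.12588111  0.075     ]
far base edge [ 0.44298359 -0.10731468  0.        ] [ 0.45099167 -0.1108983   0.07      ]
dot [ 0.50025337 -0.40437422  0.036     ]
[317.72064873 170.03928871]
[317.59194546 187.33942084]
```

View pics/c3.png

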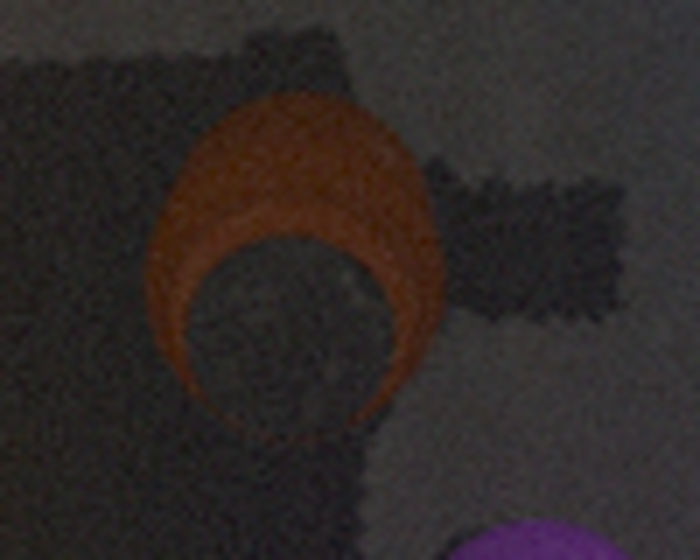

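Request:
drive_tool:
  series:
    - {"x": -0.001, "y": -0.006, "z": 0.013, "wx": 0, "wy": 0, "wz": 0, "hand": 1}
    - {"x": 0, "y": 0, "z": 0.02, "wx": 0, "wy": 0, "wz": 0, "hand": 1}
    - {"x": 0, "y": 0, "z": 0.03, "wx": 0, "wy": 0, "wz": 0, "hand": 1}
    - {"x": 0, "y": 0, "z": 0.03, "wx": 0, "wy": 0, "wz": 0, "hand": 1}
    - {"x": 0, "y": 0, "z": 0.03, "wx": 0, "wy": 0, "wz": 0, "hand": 1}
    - {"x": 0, "y": 0, "z": 0.03, "wx": 0, "wy": 0, "wz": 0, "hand": 1}
    - {"x": 0, "y": 0, "z": 0.02, "wx": 0, "wy": 0, "wz": 0, "hand": 1}
    - {"x": 0, "y": 0, "z": 0.015, "wx": 0, "wy": 0, "wz": 0, "hand": 1}
    - {"x": 0, "y": 0, "z": 0.005, "wx": 0, "wy": 0, "wz": 0, "hand": 1}
    - {"x": 0, "y": 0, "z": 0, "wx": 0, "wy": 0, "wz": 0, "hand": 1}
    - {"x": 0, "y": 0, "z": 0, "wx": 0, "wy": 0, "wz": 0, "hand": 0.8}
  newtons: 30

```text
time_s: 8.38
eef_pos: [0.4214, -0.1007, 0.0397]
ee_rot: [[0.962, -0.275, 0.0], [-0.275, -0.962, 0.0], [0.0, -0.0, -1.0]]
ft_force: [0.6, -0.2, -0.3]
finger_gap: 0.885
```

Request:
drive_tool:
  series:
    - {"x": 0, "y": 0, "z": 0, "wx": 0, "wy": 0, "wz": 0, "hand": 0.7}
    - {"x": 0, "y": 0, "z": 0, "wx": 0, "wy": 0, "wz": 0, "hand": 0.65}
    - {"x": 0, "y": 0, "z": 0, "wx": 0, "wy": 0, "wz": 0, "hand": 0.6}
    - {"x": 0, "y": 0, "z": 0, "wx": 0, "wy": 0, "wz": 0, "hand": 0.55}
    - {"x": 0, "y": 0, "z": 0, "wx": 0, "wy": 0, "wz": 0, "hand": 0.4}
    - {"x": 0, "y": 0, "z": 0, "wx": 0, "wy": 0, "wz": 0, "hand": 0.2}
    - {"x": 0, "y": 0, "z": 0, "wx": 0, "wy": 0, "wz": 0, "hand": 0.2}
    - {"x": 0, "y": 0, "z": 0, "wx": 0, "wy": 0, "wz": 0, "hand": 0.2}
    - {"x": 0, "y": 0, "z": 0, "wx": 0, "wy": 0, "wz": 0, "hand": 0.2}
  newtons: 30

```text
time_s: 9.13
eef_pos: [0.4217, -0.1012, 0.0402]
ee_rot: [[0.961, -0.276, 0.002], [-0.276, -0.961, 0.0], [0.001, -0.001, -1.0]]
ft_force: [-1.4, 0.3, 6.2]
finger_gap: 0.553
```

Request:
drive_tool:
  series:
    - {"x": 0, "y": 0, "z": -0.004, "wx": 0, "wy": 0, "wz": 0, "hand": 0.2}
    - {"x": 0, "y": 0, "z": -0.01, "wx": 0, "wy": 0, "wz": 0, "hand": 0.2}
    - {"x": 0, "y": 0, "z": -0.018, "wx": 0, "wy": 0, "wz": 0, "hand": 0.2}
    - {"x": 0, "y": 0, "z": -0.02, "wx": 0, "wy": 0, "wz": 0, "hand": 0.2}
    - {"x": 0, "y": 0, "z": -0.02, "wx": 0, "wy": 0, "wz": 0, "hand": 0.2}
    - {"x": 0, "y": 0, "z": -0.02, "wx": 0, "wy": 0, "wz": 0, "hand": 0.2}
    - {"x": 0, "y": 0, "z": -0.02, "wx": 0, "wy": 0, "wz": 0, "hand": 0.2}
    - {"x": 0, "y": 0, "z": -0.02, "wx": 0, "wy": 0, "wz": 0, "hand": 0.2}
    - {"x": 0, "y": 0, "z": -0.015, "wx": 0, "wy": 0, "wz": 0, "hand": 0.2}
    - {"x": 0, "y": 0, "z": -0.008, "wx": 0, "wy": 0, "wz": 0, "hand": 0.2}
    - {"x": 0, "y": 0, "z": 0, "wx": 0, "wy": 0, "wz": 0, "hand": 0.2}

```text
time_s: 10.05
eef_pos: [0.4221, -0.1014, 0.1963]
ee_rot: [[0.961, -0.276, 0.004], [-0.276, -0.961, 0.0], [0.004, -0.002, -1.0]]
ft_force: [-1.1, 0.9, -1.3]
finger_gap: 0.555
```

Run:
```python
from h import *
from cell import *
s=state();print(np.round(s["eef_pos"],4),s["finger_gap"],s["ft_force"],plan(s,[.5005,-.4045,.19]))
w=camera("wrist");t=camera("scene")[120:320,180:500]
o=np.vstack([cv2.resize(w,(480,300)),cv2.resize(t,(480,300))]);cv2.imwrite("pics/c4.png",o[:,:,::-1])
```

```text
[ 0.4221 -0.1014  0.1963] 0.5546380599973251 [-1.1309103   0.87078485 -1.31054812] (array([0.1589, 0.2697, 0.0064]), None)
```

View pics/c4.png

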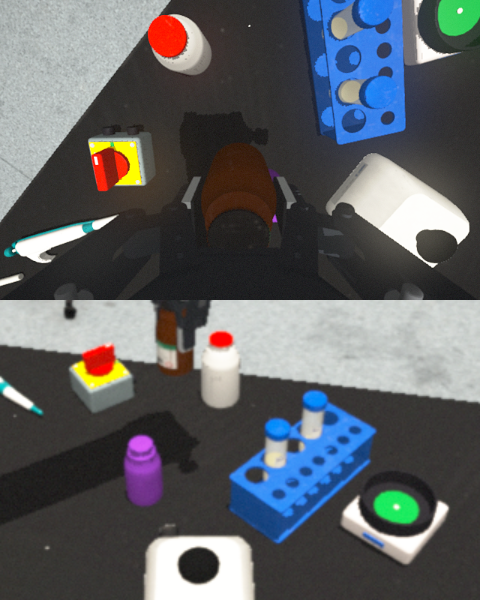

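The bottle is held upright with its base at about 0.156 m, and the neighbours are undisturbed. I'll carry it over the rack to above the reader.

Request:
drive_tool:
  series:
    - {"x": 0.004, "y": 0.007, "z": 0, "wx": 0, "wy": 0, "wz": 0, "hand": 0.2}
    - {"x": 0.008, "y": 0.014, "z": 0, "wx": 0, "wy": 0, "wz": 0, "hand": 0.2}
    - {"x": 0.01, "y": 0.017, "z": 0, "wx": 0, "wy": 0, "wz": 0, "hand": 0.2}
    - {"x": 0.01, "y": 0.017, "z": 0, "wx": 0, "wy": 0, "wz": 0, "hand": 0.2}
    - {"x": 0.01, "y": 0.017, "z": 0, "wx": 0, "wy": 0, "wz": 0, "hand": 0.2}
    - {"x": 0.01, "y": 0.017, "z": 0, "wx": 0, "wy": 0, "wz": 0, "hand": 0.2}
    - {"x": 0.01, "y": 0.017, "z": 0, "wx": 0, "wy": 0, "wz": 0, "hand": 0.2}
    - {"x": 0.01, "y": 0.017, "z": 0, "wx": 0, "wy": 0, "wz": 0, "hand": 0.2}
    - {"x": 0.01, "y": 0.017, "z": 0, "wx": 0, "wy": 0, "wz": 0, "hand": 0.2}
    - {"x": 0.01, "y": 0.017, "z": 0, "wx": 0, "wy": 0, "wz": 0, "hand": 0.2}
    - {"x": 0.01, "y": 0.017, "z": 0, "wx": 0, "wy": 0, "wz": 0, "hand": 0.2}
    - {"x": 0.01, "y": 0.017, "z": 0, "wx": 0, "wy": 0, "wz": 0, "hand": 0.2}

```text
time_s: 11.15
eef_pos: [0.4751, -0.3171, 0.1925]
ee_rot: [[0.961, -0.276, -0.003], [-0.276, -0.961, 0.001], [-0.003, 0.0, -1.0]]
ft_force: [-0.6, -0.2, -1.1]
finger_gap: 0.553
```

Request:
drive_tool:
  series:
    - {"x": 0.01, "y": 0.017, "z": 0, "wx": 0, "wy": 0, "wz": 0, "hand": 0.2}
    - {"x": 0.01, "y": 0.017, "z": 0, "wx": 0, "wy": 0, "wz": 0, "hand": 0.2}
    - {"x": 0.01, "y": 0.017, "z": 0, "wx": 0, "wy": 0, "wz": 0, "hand": 0.2}
    - {"x": 0.01, "y": 0.017, "z": 0, "wx": 0, "wy": 0, "wz": 0, "hand": 0.2}
    - {"x": 0.007, "y": 0.011, "z": 0, "wx": 0, "wy": 0, "wz": 0, "hand": 0.2}
    - {"x": 0, "y": 0, "z": 0, "wx": 0, "wy": 0, "wz": 0, "hand": 0.2}
    - {"x": 0, "y": 0, "z": 0, "wx": 0, "wy": 0, "wz": 0, "hand": 0.2}

```text
time_s: 11.73
eef_pos: [0.4979, -0.4055, 0.1923]
ee_rot: [[0.961, -0.277, -0.003], [-0.277, -0.961, 0.001], [-0.003, 0.0, -1.0]]
ft_force: [0.0, 1.4, -2.1]
finger_gap: 0.554
```

Run:
```python
from h import *
from cell import *
s=state();print(s["time_s"],np.round(s["eef_pos"],4),np.round(s["ee_rot"],3).tolist(),s["finger_gap"],s["ft_force"],plan(s,[.5005,-.4045,.09]))
m=camera_model("wrist");w=camera("wrist");tm=camera_model("top");t=camera("top");sc=camera("scene")
np.save("m5.npy",m)
for n,i in (("wrist",w),("top",t),("scene",sc)): cv2.imwrite(f"pics/{n}5.png",i[:,:,::-1])
o=np.vstack([cv2.resize(w[:240,120:520],(500,300)),cv2.resize(sc[130:310,330:540],(350,300),interpolation=2)[:, :350] if 0 else cv2.copyMakeBorder(cv2.resize(sc[130:310,330:540],(350,300),interpolation=2),0,0,0,150,0)])
cv2.imwrite("pics/c5.png",o[:,:,::-1])
```

```text
11.7333 [ 0.4979 -0.4055  0.1923] [[0.961, -0.277, -0.003], [-0.277, -0.961, 0.001], [-0.003, 0.0, -1.0]] 0.553909769375402 [ 1.36967747e-03  1.42830086e+00 -2.09007093e+00] (array([ 0.0025, -0.0016,  0.1023]), None)
```

View pics/c5.png

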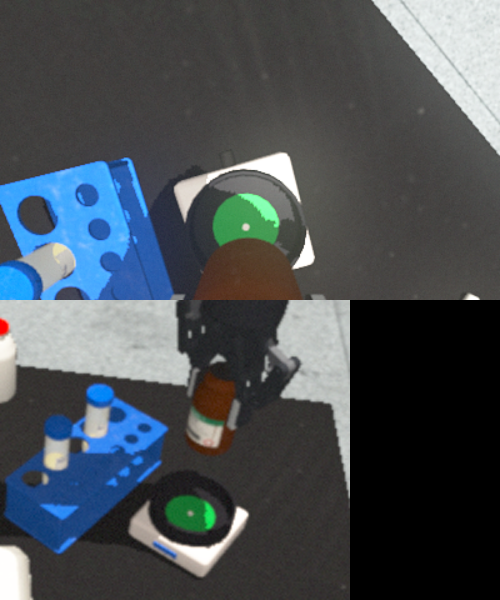

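Wrist view: the glass dot is at about (316,182) and the near silhouette of the bottle's base edge at about (317,192). The scene view shows the bottle upright above the reader and the rack untouched.

Run:
```python
from h import *
from cell import *
m=np.load("m5.npy",allow_pickle=True).item();s=state();R=np.array(s["ee_rot"])
im=cv2.imread("pics/wrist5.png")[:,:,::-1].copy()
hv=cv2.cvtColor(im,cv2.COLOR_RGB2HSV)
w=cv2.inRange(hv,(0,0,150),(180,110,255))[170:190,305:330];ys,xs=np.nonzero(w);print(len(xs),305+xs.mean(),170+ys.mean())
d=ray(m,305+xs.mean(),170+ys.mean(),.036);print("dot",d)
b=blobs(im,(3,100,30),(16,255,255),100);print([x[:4] for x in b[:2]])
k=b[0][4];bz=s["eef_pos"][2]-.0402
k=cv2.morphologyEx(k.astype(np.uint8),cv2.MORPH_OPEN,np.ones((3,3)))
for n,z in (("base",bz),):
    c=cv2.findContours(k,0,2)[0];c=max(c,key=cv2.contourArea)[:,0,:]
    top=c[c[:,1]<c[:,1].min()+14].astype(float)
    P=np.array([ray(m,u+.0,v,z) for u,v in top]);
    A=np.c_[2*P[:,:2],np.ones(len(P))];x=np.linalg.lstsq(A,(P[:,:2]**2).sum(1),rcond=None)[0];print("fit r",np.sqrt(x[2]+x[0]**2+x[1]**2),x[:2])
    # fixed radius fit
    from scipy.optimize import least_squares
    q=least_squares(lambda p:np.hypot(P[:,0]-p[0],P[:,1]-p[1])-.024,s["eef_pos"][:2]);print("base centre",q.x,"in tool",R.T@(np.r_[q.x,bz]-s["eef_pos"]),abs(q.fun).max())
e=ray(m,317.6,c[:,1].min(),bz);print("far edge in tool",R.T@(e-s["eef_pos"]))
sm=camera_model("scene");sci=cv2.imread("pics/scene5.png")[:,:,::-1].copy()
for bb in blobs(sci,(3,100,20),(18,255,255),60)[:3]: print(bb[:4])
# scene dot
g=sci[:,:];hv=cv2.cvtColor(sci,cv2.COLOR_RGB2HSV)
print("scene: bottom centre px expected",proj(sm,[*q.x,bz]),"bottle lowest",proj(sm,[*q.x,bz+.095]))
```

```text
38 316.2105263157895 181.1578947368421
dot [ 0.49968623 -0.40442441  0.036     ]
[(7734, np.float64(318.1), np.float64(246.4), [268, 191, 101, 118])]
fit r 0.01711727808401078 [ 0.50121204 -0.40471676]
base centre [ 0.49411632 -0.40174153] in tool [-0.00512216 -0.00024627  0.0402096 ] 0.0030572845938843032
far edge in tool [0.02091026 0.00244912 0.04015959]
(741, np.float64(458.2), np.float64(195.8), [441, 173, 30, 51])
scene: bottom centre px expected [451.52051487 214.3055886 ] bottle lowest [462.14900062 171.81464349]
```

Request:
drive_tool:
  series:
    - {"x": 0.002, "y": -0.001, "z": 0.005, "wx": 0, "wy": 0, "wz": 0, "hand": 0.2}
    - {"x": 0.002, "y": -0.0005, "z": 0.01, "wx": 0, "wy": 0, "wz": 0, "hand": 0.2}
    - {"x": 0, "y": 0, "z": 0.015, "wx": 0, "wy": 0, "wz": 0, "hand": 0.2}
    - {"x": 0, "y": 0, "z": 0.015, "wx": 0, "wy": 0, "wz": 0, "hand": 0.2}
    - {"x": 0, "y": 0, "z": 0.012, "wx": 0, "wy": 0, "wz": 0, "hand": 0.2}
    - {"x": 0, "y": 0, "z": 0.007, "wx": 0, "wy": 0, "wz": 0, "hand": 0.2}
    - {"x": 0, "y": 0, "z": 0.003, "wx": 0, "wy": 0, "wz": 0, "hand": 0.2}
    - {"x": 0, "y": 0, "z": 0, "wx": 0, "wy": 0, "wz": 0, "hand": 0.2}
    - {"x": 0, "y": 0, "z": 0, "wx": 0, "wy": 0, "wz": 0, "hand": 0.2}

```text
time_s: 12.63
eef_pos: [0.5039, -0.4045, 0.1276]
ee_rot: [[0.961, -0.276, 0.0], [-0.276, -0.961, -0.0], [0.0, 0.0, -1.0]]
ft_force: [0.1, -0.1, -1.0]
finger_gap: 0.553
```

```bash
cat > chk.py <<'E'
import sys
from h import *
from cell import *
n=sys.argv[1]
s=state();R=np.array(s["ee_rot"]);p=np.array(s["eef_pos"]);print(s["time_s"],p.round(4),R[:,2].round(4),s["finger_gap"],np.round(s["ft_force"],1))
m=camera_model("wrist");w=camera("wrist");sm=camera_model("scene");sc=camera("scene")
for im,mm,nm in ((sc,sm,"scene"),(w,m,"wrist")):
    b=blobs(im,(3,100,20),(18,255,255),60)[0];print(nm,"brown bbox",b[3])
    for off in (0,-.0025,-.005):
        c=p+R@np.array([off,0,.0402])
        a=np.linspace(0,6.283,90);ring=np.array([proj(mm,c+[.024*np.cos(t),.024*np.sin(t),0]) for t in a])
        print(off,"base",c.round(4),"ring u",ring[:,0].min().round(1),ring[:,0].max().round(1),"v",ring[:,1].min().round(1),ring[:,1].max().round(1))
    cv2.imwrite(f"pics/{nm}{n}.png",im[:,:,::-1])
a=cv2.resize(w[120:280,200:440],(600,400),interpolation=2)
b=cv2.resize(sc[170:310,380:520],(200,200),interpolation=2)
cv2.imwrite(f"pics/c{n}.png",np.vstack([a,np.hstack([b,cv2.resize(sc[140:320,320:520],(222,200)),np.zeros((200,178,3),np.uint8)])])[:,:,::-1])
E
python3 chk.py 6
```

```text
12.6333 [ 0.5039 -0.4045  0.1276] [ 3.e-04 -4.e-04 -1.e+00] 0.5525626772226819 [ 0.1 -0.1 -1. ]
scene brown bbox [441, 200, 24, 30]
0 base [ 0.5039 -0.4046  0.0874] ring u 435.9 462.4 v 228.6 247.7
-0.0025 base [ 0.5015 -0.4039  0.0874] ring u 434.9 461.5 v 229.1 248.2
-0.005 base [ 0.4991 -0.4032  0.0874] ring u 433.9 460.5 v 229.6 248.8
wrist brown bbox [268, 191, 101, 118]
0 base [ 0.5039 -0.4046  0.0874] ring u 281.7 353.2 v 186.8 254.1
-0.0025 base [ 0.5015 -0.4039  0.0874] ring u 281.8 353.1 v 190.5 257.3
-0.005 base [ 0.4991 -0.4032  0.0874] ring u 281.9 353.0 v 194.2 260.6
```

View pics/c6.png

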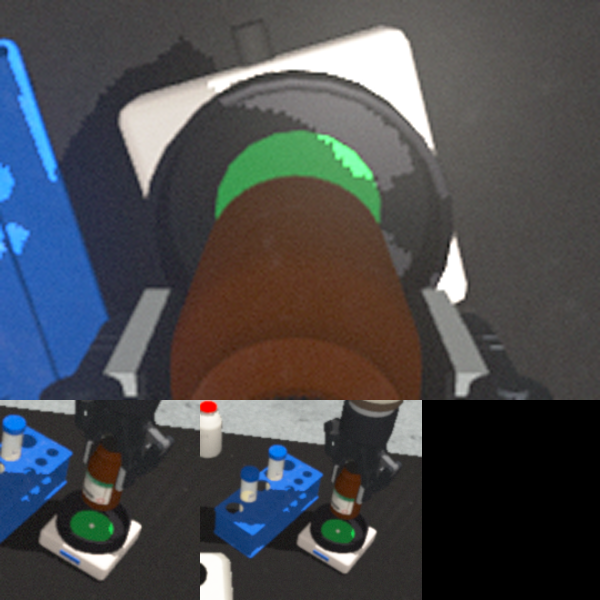

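The base edge in the wrist view (row 191) matches a bottle offset of -2.7 mm along tool x. The bottle's bottom in the scene view (about row 247, predicted 248) confirms the base height. The final descent follows.

Request:
drive_tool:
  series:
    - {"x": -0.001, "y": 0.001, "z": 0.004, "wx": 0, "wy": 0, "wz": 0, "hand": 0.2}
    - {"x": 0, "y": 0, "z": 0.006, "wx": 0, "wy": 0, "wz": 0, "hand": 0.2}
    - {"x": 0, "y": 0, "z": 0.006, "wx": 0, "wy": 0, "wz": 0, "hand": 0.2}
    - {"x": 0, "y": 0, "z": 0.006, "wx": 0, "wy": 0, "wz": 0, "hand": 0.2}
    - {"x": 0, "y": 0, "z": 0.006, "wx": 0, "wy": 0, "wz": 0, "hand": 0.2}
    - {"x": 0, "y": 0, "z": 0.005, "wx": 0, "wy": 0, "wz": 0, "hand": 0.2}
    - {"x": 0, "y": 0, "z": 0.004, "wx": 0, "wy": 0, "wz": 0, "hand": 0.2}
    - {"x": 0, "y": 0, "z": 0.003, "wx": 0, "wy": 0, "wz": 0, "hand": 0.2}
    - {"x": 0, "y": 0, "z": 0, "wx": 0, "wy": 0, "wz": 0, "hand": 0.2}
    - {"x": 0, "y": 0, "z": 0, "wx": 0, "wy": 0, "wz": 0, "hand": 0.2}
    - {"x": 0, "y": 0, "z": 0, "wx": 0, "wy": 0, "wz": 0, "hand": 0.2}
    - {"x": 0, "y": 0, "z": 0, "wx": 0, "wy": 0, "wz": 0, "hand": 0.2}

```text
time_s: 13.73
eef_pos: [0.5026, -0.4052, 0.0877]
ee_rot: [[0.961, -0.276, 0.001], [-0.276, -0.961, -0.0], [0.001, 0.0, -1.0]]
ft_force: [0.6, 0.1, -0.2]
finger_gap: 0.557
```

```bash
python3 chk.py 7
```

```text
13.7333 [ 0.5026 -0.4052  0.0877] [ 6.e-04 -4.e-04 -1.e+00] 0.5566660921819832 [ 0.6  0.1 -0.2]
scene brown bbox [437, 218, 24, 28]
0 base [ 0.5027 -0.4052  0.0475] ring u 432.5 458.3 v 243.6 262.7
-0.0025 base [ 0.5003 -0.4045  0.0475] ring u 431.5 457.3 v 244.1 263.3
-0.005 base [ 0.4979 -0.4039  0.0475] ring u 430.5 456.4 v 244.7 263.9
wrist brown bbox [268, 193, 101, 116]
0 base [ 0.5027 -0.4052  0.0475] ring u 281.7 353.2 v 186.8 254.1
-0.0025 base [ 0.5003 -0.4045  0.0475] ring u 281.8 353.1 v 190.6 257.4
-0.005 base [ 0.4979 -0.4039  0.0475] ring u 282.0 353.0 v 194.3 260.6
```

View pics/c7.png

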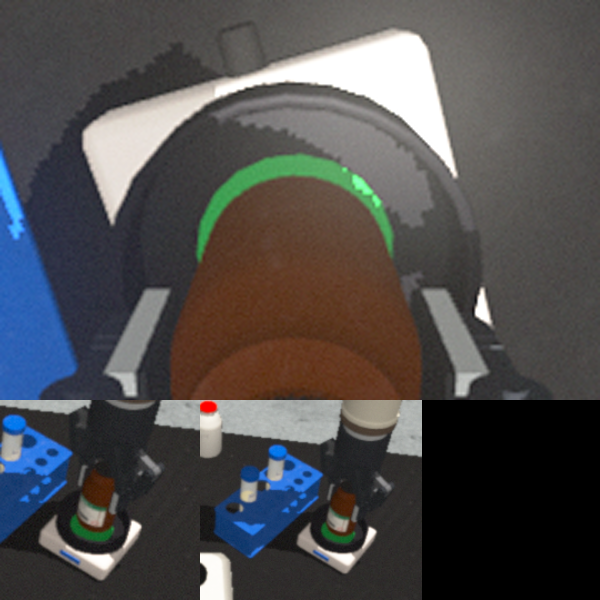

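The bottle sits centred in the collar: the green ring is even either side, the base centre is about (0.500, -0.4045), about 11.5 mm above the glass, and the wrist force is near zero. I'm handing in.

```bash
python3 -c "
from cell import *
print(close_job())"
```

```text
the job is handed in; nothing more can be done
None
```

The job is handed in after about 14 s of robot time. The brown bottle is held upright inside the reader's collar, hovering above the glass.

- **Handle:** I turned the isolator clockwise by about 1.06 rad until it resisted at its stop. A later wrist picture showed its striped end at the green mark.
- **Carry:** I gripped the brown bottle at 30 N and carried it over the rack with its base about 0.15 m above the worktop, 30 mm above the tubes. The pictures I looked at showed nothing disturbed.
- **Final position:** The bottle's base is within about 2 mm of the glass's centre line and about 11.5 mm above the glass. The wrist force was near zero, the tool vertical to within 0.001 rad, and the gripper opening (47 mm) fits the bottle.
- **Disagreements:** The top camera placed the handle and the brown bottle about 5 to 6 mm from where the wrist camera did. I used the wrist values, and both grasps fitted. The bottle's offset in the gripper along the tool's x axis came out between -2.5 and -5 mm; I used about -2.5 mm, so the centring could be 2 to 3 mm off, still inside the 10 mm limit.
- **Refused calls:** My first three move calls were refused because rows lacked some keys; nothing moved.

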